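# Tip a tote of kiln props into the cleaner's feed hopper

### The job

Carry the yellow tote of kiln props level by its black bail to the ledge of the green cleaner, stand it there with its pouring lip over the hopper, and let go. Then take the tote by its steel rear bar and lift that end, so that it tips over the hopper's rounded rim and all four props slide into the hopper. Lower the empty tote gently back onto the ledge, flat, with its lip still over the hopper, leave it there, and do not knock the mugs, jars, saucer and brush about.

Things in the scene. Friction and masses are not known exactly. Their poses are not given: they have to be found in the camera images.
- tote: Yellow scoop-shaped plastic tote, 0.38 kg empty, on two black skids. Origin: on the underside of the skids, x towards the pouring lip, z up. Floor 124 mm wide, top at z = 25 mm, underside at 20 mm, flat from x = -75 to 45 mm, then a ramp rising 22 degrees to the lip. Side walls 70 mm high, rear wall 75 mm high with outer face at x = -79 mm; no front wall.
- tote_lip (a point): Middle of the tote's open pouring lip, at (86, 0, 41) mm in the tote's frame; same axes. Behind and below it the two skids, 20 mm high, run from x = -75 to 30 mm: their front faces butt against the hopper's rim.
- tote_bail: Black carrying bail, a fixed arch across the tote. Origin: middle of its flat top bar, at (-15, 0, 105) mm in the tote's frame, near above the loaded centre of mass; bar 14 mm wide (x), 134 mm long (y), 10 mm thick (z). Pinch it across x.
- tote_bar: Round steel bar behind the tote's rear wall, 12 mm in diameter, 100 mm long along y, held by a bracket at each end. Origin: its middle, at (-120, 0, 62) mm in the tote's frame; 35 mm of free gap to the rear wall. Pinched across x it can turn between the fingers while the tote tips.
- cleaner: Fixed bench-top cleaner. Origin: on the table under the middle of the hopper's rim; x from the ledge towards the hopper, z up. Grey ledge with a black top at z = 120 mm, x = -150 to -6 mm, 160 mm wide. A tote standing fully forward on it, skids against the rim, has its origin at (-36, 0, 120) mm and the same axes.
- rim (a point): Middle of the top of the hopper's steel rim, a rounded edge of 6 mm radius along y, its axis at (x 0, z 131.5) mm in the cleaner's frame, its top 17.5 mm above the ledge. The tipping tote turns about it.
- hopper (a point): Middle of the floor of the green hopper, at (87, 0, 30) mm in the cleaner's frame. Inside x = 6 to 167 mm, y = -90 to 90 mm; side walls 190 mm high from x = -6 mm on, far wall 205 mm high.
- prop1_center (a point): Centre of kiln prop 1, a cream ceramic block 60 x 28 x 28 mm (x the long axis), about 75 g, starting in the tote.
- prop2_center (a point): Centre of kiln prop 2, a cream ceramic block 60 x 28 x 28 mm (x the long axis), about 75 g, starting in the tote.
- prop3_center (a point): Centre of kiln prop 3, a cream ceramic block 60 x 28 x 28 mm (x the long axis), about 75 g, starting in the tote.
- prop4_center (a point): Centre of kiln prop 4, a cream ceramic block 60 x 28 x 28 mm (x the long axis), about 75 g, starting in the tote.
- mug_a: Peach mug, 90 mm high, 76 mm across, handle at +y; origin under its centre. Leave alone.
- mug_b: White mug, same size. Leave alone.
- glaze_jar: Jar with green cap, 75 mm high, 64 mm across; origin under its centre. Leave alone.
- paint_jar: Jar with blue cap, 60 mm high, 56 mm across; origin under its centre. Leave alone.
- saucer: White saucer, 130 mm across, 20 mm high; origin under its centre. Leave alone.
- brush: Paint brush 190 mm long lying on the table. Leave alone.
Not all that is in view belongs to the job. Leave any purple look-alike of the part that bears prop4_center alone.

How it is judged:
By the outcome, as a careful person would: the job done as asked, in the order asked, and still so for the second after the job is handed in, with the robot touching nothing.
It also fails if it takes over 72 s, if anything falls off the work surface, if the arm or the gripper's body presses on something with over 40 N, if the wrist force passes 120 N, or if a joint passes its speed limit or range.

### The arm

A 6-joint arm with a two-finger parallel gripper is mounted at the origin on the work surface. World frame = base frame: x ahead of the robot, y to its left, z up, the work surface at z = 0. Lengths are in m, angles in rad, forces in N, time in s.
With the tool pointing down it reaches from about 0.275 to 1 m from the base axis. Payload 8.4 kg.
Tool frame: the origin (TCP) lies on the centre line of the jaws, within the pads' length; the fingertips stand 17 mm ahead of it and the grasp point (between the pads) lies 2 mm behind it (bot.tcp_to_tips is the z of the fingertips in the tool frame, in m); z points along the fingers, y is the line along which they close (so a half turn about z gives the same grasp; the last joint's range is limited). The gripper opens to 85 mm and grips with 20 to 120 N. Pads are 22 mm wide; open, the fingers measure 114 mm over their backs; the gripper's body (76 mm by 85 mm) begins 54 mm behind the grasp point. The pads swing forward as they close: fully open they stand 13 mm farther back than shut.
Start: joints at [1.208, 0.353, 1.633, -0, 1.155, -0.002], TCP at [0.221, 0.585, 0.248] pointing down, gripper open.
Joint ranges: [-2.63, 2.63], [-0.92, 2.1], [0.06, 2.66], [-1.3, 4.44], [0, 2.69], [-3.02, 3.02]. Speed limits (rad/s): [2.22, 2.22, 2.79, 3.14, 3.14, 3.14].

### API

Orientations are given as a unit quaternion [x, y, z, w].
In Python, from workcell import bot, hand, kinematics, get_obs, vision, hand_in gives the robot as it stands. The module is installed in compiled form; this text tells all that it offers. Calls block until the motion is done:
- bot.reach(position, orientation): joint-space move of the TCP to a pose.
- bot.servo_line(position, ori=None, velocity=0.15): straight line of the TCP; ori=None keeps the orientation; velocity is the mean speed in m/s.
- bot.goto_joints(angles): joint-space move.
- hand.move_gripper(opening, strength=None): finger opening in m; strength is the grip in N (None keeps the last); returns when the fingers have stopped.
- bot.dwell(seconds).
- kinematics.solve_ik(position, orientation): joint angles nearest the present ones, or None.
- get_obs(): the state.
- vision.read_camera(name): name is "side" or "top" or "wrist"; returns a dict with "frame" (480x640x3 uint8, red, green, blue), "intrinsics" (3x3 intrinsics, pixels), "dist" ([k1, k2, p1, p2, k3] as OpenCV has them; the pictures are not rectified), "view" (4x4, takes a point from world to camera coordinates). Camera axes: x right, y down, z forward; pixel columns grow to the right and rows downward; lengths in m; the calibration is good to about 2 mm. A picture is of the moment at which its call begins. There is no depth.
A pose or a line that the arm cannot do raises bot.IKError and nothing moves.
- hand_in(): hands the job in; it is judged then, once.
The state is a dict: "time_s": time; "joint_pos": joint angles; "joint_vel": joint speeds; "joint_efforts": joint torques, N m; "position": TCP position; "orientation": TCP orientation; "wrist_force": force on the tool from outside, world axes, zero at the start; "ft_torque": the same for the moment, N m; "gripper_width": finger opening in m; "grip_force": force on a finger pad.
Only numpy, scipy, OpenCV 4.12 (cv2) and the standard library are available. Lean on these libraries where they do the work, as an engineer would, in place of code of your own. Each camera call takes 0.05 s, during which the arm holds its last target. There are 200 camera calls.

## Working session

There is one attempt and no reset: what is moved stays moved. The work goes in short steps, each a Python script; the robot and the scene stay as the last script left them, time stands still between calls to the robot, and variables do not carry over. Pictures are saved under pics/ and viewed, at most 10 in all, crops included, and the job is handed in when it is done.

```bash
mkdir -p pics
cat > h.py <<'E'
import numpy as np, cv2
from workcell import bot, hand, kinematics, get_obs, vision, hand_in
def shot(n,f=None):
    d=vision.read_camera(n)
    if f: cv2.imwrite('pics/'+f,d['frame'][:,:,::-1]); np.savez('pics/'+f[:-4]+'.npz',**{k:np.array(v) for k,v in d.items()})
    return d
def load(f): return dict(np.load('pics/'+f+'.npz'))
def ray(d,uv):
    p=cv2.undistortPoints(np.array(uv,float).reshape(-1,1,2),d['intrinsics'],d['dist'])[:,0]
    R,t=d['view'][:3,:3],d['view'][:3,3]
    return -R.T@t, np.c_[p,np.ones(len(p))]@R
def onz(d,uv,z):
    o,r=ray(d,uv); return o+r*((z-o[2])/r[:,2])[:,None]
def tri(d1,uv1,d2,uv2):
    o1,r1=ray(d1,uv1);o2,r2=ray(d2,uv2);out=[]
    for a,b in zip(r1,r2):
        s=np.linalg.lstsq(np.c_[a,-b],o2-o1,rcond=None)[0]
        p,q=o1+s[0]*a,o2+s[1]*b; out.append(np.r_[(p+q)/2,np.linalg.norm(p-q)])
    return np.array(out)
def proj(d,P):
    rv=cv2.Rodrigues(d['view'][:3,:3])[0]
    return cv2.projectPoints(np.array(P,float).reshape(-1,3),rv,d['view'][:3,3],d['intrinsics'],d['dist'])[0][:,0]
E
python3 - <<'E'
from h import *
for n in('top','side','wrist'):
    d=shot(n,n+'0.png'); o=ray(d,[[320,240]]); print(n,o)
print(get_obs())
E
```

```text
top (array([ 0.37662891, -0.01509712,  1.09969483]), array([[ 0.13916058, -0.03833633, -0.9896655 ]]))
side (array([ 0.15611023, -0.58562851,  0.75385823]), array([[ 0.42677657,  0.60830724, -0.66928658]]))
wrist (array([0.14390518, 0.61365891, 0.37303258]), array([[ 0.29961804, -0.10259088, -0.94859165]]))
{'time_s': 0.15, 'joint_pos': array([ 1.20763059e+00,  3.53525109e-01,  1.63392853e+00, -2.74034438e-05,
        1.15518623e+00, -2.37091896e-03]), 'joint_vel': array([ 0.00052494, -0.0011783 , -0.00264466, -0.00105231,  0.00131809,
        0.00217089]), 'joint_efforts': array([ 4.41314814e-04, -6.05634785e+01, -3.42342532e+01, -8.70880831e-05,
        6.16802339e-03, -5.65062987e-05]), 'position': array([0.22051203, 0.58446166, 0.24772649]), 'orientation': array([ 1.79415072e-01,  9.83773326e-01, -5.17166737e-04, -8.28437607e-05]), 'wrist_force': array([ 1.19220023,  0.65229962, -0.9875156 ]), 'ft_torque': array([0.04365042, 0.00292071, 0.00791508]), 'grip_force': 0.0, 'gripper_width': 0.0848800064907592}
```

View pics/top0.png

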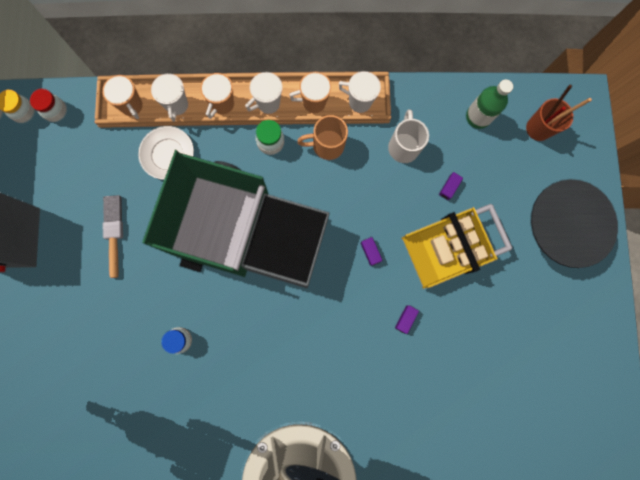

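View pics/side0.png

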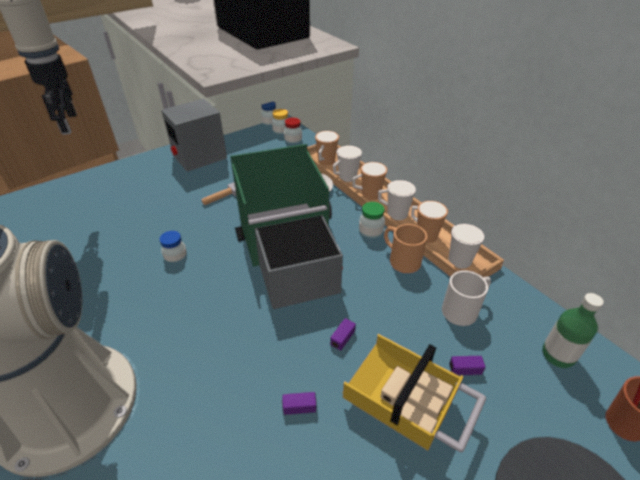

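Top view: the tote is at about (455,248) with its lip to the left, bail at (465,243) and bar at (497,232). The cleaner's ledge is at (287,238), its rim at (247,228), and the hopper is further left. Next I'll zoom in on the tote and the ledge in both views.

Run:
```python
from h import *
t=cv2.imread('pics/top0.png');s=cv2.imread('pics/side0.png')
def c(i,x,y,w,h): return cv2.resize(i[y:y+h,x:x+w],(400,300),interpolation=cv2.INTER_CUBIC)
a=np.vstack([np.hstack([c(t,390,190,140,105),c(s,335,330,160,120)]),np.hstack([c(t,140,140,200,150),c(s,220,130,240,180)])])
cv2.imwrite('pics/crop.png',a)
```

```text
(no output)
```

View pics/crop.png

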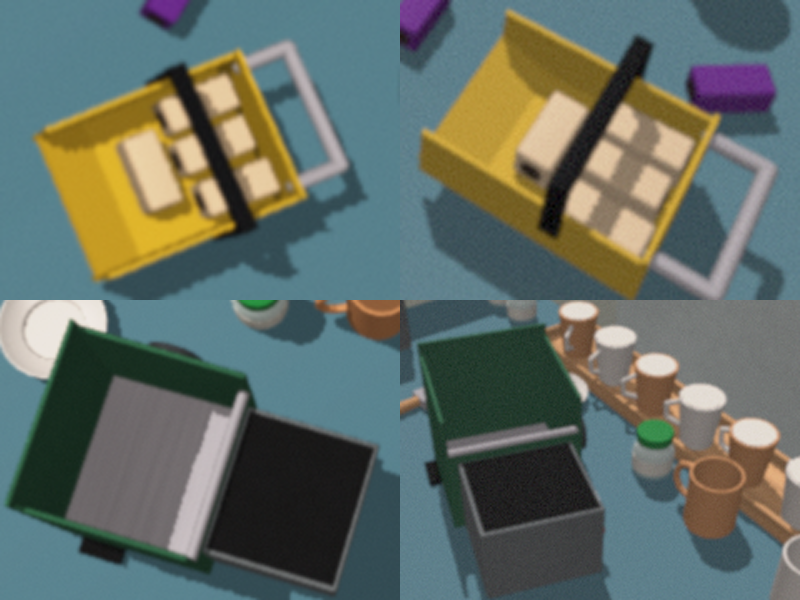

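Run:
```python
from h import *
t,s=load('top0'),load('side0')
T=lambda a:np.array(a)/2.857+[390,190]
S=lambda a:(np.array(a)-[400,0])/2.5+[335,330]
TC=lambda a:(np.array(a)-[0,300])/2+[140,140]
SC=lambda a:(np.array(a)-[400,300])/(400/240)+[220,130]
np.set_printoptions(precision=4,suppress=True)
print('rearbar',tri(t,T([(287,50),(340,163)]),s,S([(770,170),(717,290)])))
print('rear wall',tri(t,T([(238,52),(303,195)]),s,S([(718,118),(635,297)])))
print('lip wall',tri(t,T([(37,135),(98,280)]),s,S([(510,12),(422,132)])))
print('bail',tri(t,T([(180,70),(243,228)]),s,S([(643,42),(556,190)])))
print('ledge',tri(t,TC([(377,447),(335,590),(207,552)]),s,SC([(603,507),(485,530),(460,465)])))
print('rim',tri(t,TC([(245,395),(193,556)]),s,SC([(577,432),(448,448)])))
```

```text
rearbar [[ 0.5904 -0.4397  0.0647  0.0041]
 [ 0.5    -0.4741  0.066   0.0032]]
rear wall [[ 0.5866 -0.3963  0.0741  0.0022]
 [ 0.4716 -0.4471  0.0451  0.0113]]
lip wall [[ 0.5295 -0.2403  0.0628  0.0097]
 [ 0.4163 -0.2815  0.0603  0.0067]]
bail [[ 0.5658 -0.3374  0.1112  0.0016]
 [ 0.4481 -0.3803  0.1012  0.0011]]
ledge [[ 0.5704 -0.0724  0.1212  0.002 ]
 [ 0.425  -0.0267  0.1265  0.0064]
 [ 0.4647  0.1043  0.1181  0.002 ]]
rim [[0.6272 0.0636 0.1269 0.0031]
 [0.4574 0.1157 0.1435 0.0008]]
```

```bash
cat >> h.py <<'E'
from scipy.spatial.transform import Rotation as Rot
def down(deg,tilt=0):
    "tool y at yaw deg, z down, tilted by tilt (deg) about tool x"
    a=np.radians(deg);c,s=np.cos(a),np.sin(a)
    M=np.c_[[-s,c,0],[c,s,0],[0,0,-1]]
    return (Rot.from_matrix(M)*Rot.from_euler('x',tilt,degrees=True)).as_quat()
E
python3 - <<'E'
from h import *
np.set_printoptions(precision=3,suppress=True)
for p,a in [((.507,-.30,.32),110.8),((.507,-.359,.107),110.8),((.5271,.045,.227),72.7),((.495,-.055,.19),72.7),((.54,.09,.31),72.7)]:
    print(p,[kinematics.solve_ik(p,down(y)) for y in(a,a-180)])
bot.reach([.50,.02,.38],down(72.7-180)); d=shot('wrist','w1.png'); print(get_obs()['time_s'],ray(d,[[320,240]]))
bot.reach([.507,-.359,.32],down(110.8-180)); d=shot('wrist','w2.png'); print(get_obs()['time_s'],ray(d,[[320,240]]))
a=np.hstack([cv2.resize(cv2.imread(f'pics/w{i}.png'),(400,300),interpolation=cv2.INTER_AREA) for i in(1,2)]);cv2.imwrite('pics/ww.png',a)
E
```

```text
(0.507, -0.3, 0.32) [array([-0.537,  0.237,  1.63 , -0.   ,  1.274, -2.471]), array([-0.537,  0.237,  1.63 , -0.   ,  1.274,  0.671])]
(0.507, -0.359, 0.107) [array([-0.619,  0.506,  1.75 , -0.   ,  0.886, -2.552]), array([-0.619,  0.506,  1.75 , -0.   ,  0.886,  0.589])]
(0.5271, 0.045, 0.227) [array([ 0.082,  0.227,  1.86 , -0.   ,  1.055, -1.187]), array([ 0.082,  0.227,  1.86 , -0.   ,  1.055,  1.955])]
(0.495, -0.055, 0.19) [array([-0.114,  0.226,  1.957, -0.   ,  0.958, -1.383]), array([-0.114,  0.226,  1.957, -0.   ,  0.958,  1.759])]
(0.54, 0.09, 0.31) [array([ 0.162,  0.177,  1.729, -0.   ,  1.236, -1.106]), array([ 0.162,  0.177,  1.729, -0.   ,  1.236,  2.035])]
2.4917 (array([ 0.577, -0.003,  0.505]), array([[-0.306,  0.083, -0.948]]))
3.975 (array([ 0.582, -0.329,  0.446]), array([[-0.292, -0.123, -0.949]]))
```

View pics/ww.png

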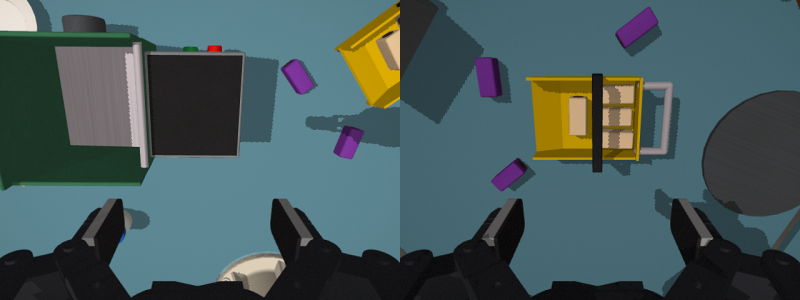

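Left: the ledge top spans full-image x 237–384, y 88–250, with the rim at x≈222. Right: the bail sits at (315,118–275) and the bar at x≈427, aligned with the image. I'll take a second wrist view for heights and detect everything with masks.

```bash
cat > m.py <<'E'
from h import *
np.set_printoptions(precision=4,suppress=True)
def ends(mask,roi):
    "box midpoints of short sides and corners of the largest blob in roi"
    x,y,w,h=roi; m=np.zeros(mask.shape,np.uint8); m[y:y+h,x:x+w]=mask[y:y+h,x:x+w]
    c=max(cv2.findContours(m,0,1)[0],key=cv2.contourArea)
    b=cv2.boxPoints(cv2.minAreaRect(c)); b=b[np.argsort(b[:,1])]
    return np.array([b[:2].mean(0),b[2:].mean(0)]),b,cv2.contourArea(c)
black=lambda f:(f.max(2)<60).astype(np.uint8)
def grey(f):
    f=f.astype(int); return ((f.max(2)-f.min(2)<30)&(f.max(2)>100)).astype(np.uint8)
E
python3 - <<'E'
from m import *
bot.servo_line([.44,-.385,.36]); shot('wrist','w3.png')
w1,w2,w3,t=load('w1'),load('w2'),load('w3'),load('top0')
p=proj(w3,[[.507,-.359,.105],[.545,-.457,.064]]).astype(int); print(p)
p2=proj(w2,[[.507,-.359,.105],[.545,-.457,.064]]).astype(int)
E=[]
for w,q in((w2,p2),(w3,p)):
    f=w['frame']; bl=ends(black(f),(q[0][0]-30,q[0][1]-110,60,220)); gr=ends(grey(f),(q[1][0]-14,q[1][1]-75,28,150))
    print(bl,gr); E.append((bl[0],gr[0]))
print('bail',tri(w2,E[0][0],w3,E[1][0])); print('bar',tri(w2,E[0][1],w3,E[1][1]))
l1=ends(black(w1['frame']),(222,70,180,200)); lt=ends(black(t['frame']),(235,190,100,100)); print('ledge',l1,lt)
cc=onz(w1,l1[1],.12);print(cc,cc.mean(0)); cc=onz(t,lt[1],.12);print(cc,cc.mean(0))
E
```

```text
[[315 113]
 [422 111]]
(array([[315.5, 118. ],
       [315.5, 275. ]], dtype=float32), array([[307., 118.],
       [324., 118.],
       [324., 275.],
       [307., 275.]], dtype=float32), 2425.5) (array([[425.5, 130. ],
       [425.5, 246. ]], dtype=float32), array([[414., 130.],
       [437., 130.],
       [437., 246.],
       [414., 246.]], dtype=float32), 1434.5)
(array([[314.,  27.],
       [314., 187.]], dtype=float32), array([[306.,  27.],
       [322.,  27.],
       [322., 187.],
       [306., 187.]], dtype=float32), 2339.0) (array([[419.5,  48. ],
       [419.5, 166. ]], dtype=float32), array([[408.,  48.],
       [431.,  48.],
       [431., 166.],
       [408., 166.]], dtype=float32), 1404.5)
bail [[ 0.5717 -0.3328  0.0985  0.0001]
 [ 0.4451 -0.3809  0.1055  0.0004]]
bar [[ 0.5961 -0.4303  0.0603  0.0007]
 [ 0.4962 -0.4766  0.0657  0.001 ]]
ledge (array([[311.,  88.],
       [311., 248.]], dtype=float32), array([[235.,  88.],
       [387.,  88.],
       [387., 248.],
       [235., 248.]], dtype=float32), 22731.5) (array([[297.3714, 201.3721],
       [267.0017, 285.1506]], dtype=float32), array([[264.2323, 189.3592],
       [330.5104, 213.385 ],
       [233.8626, 273.1377],
       [300.1407, 297.1635]], dtype=float32), 4678.5)
[[ 0.6096  0.0611  0.12  ]
 [ 0.5699 -0.0669  0.12  ]
 [ 0.4245 -0.0306  0.12  ]
 [ 0.4694  0.1144  0.12  ]] [0.5183 0.0195 0.12  ]
[[ 0.6235  0.0612  0.12  ]
 [ 0.5699 -0.0762  0.12  ]
 [ 0.4493  0.1241  0.12  ]
 [ 0.3981 -0.0101  0.12  ]] [0.5102 0.0248 0.12  ]
```

Run:
```python
from m import *
w1,t,s=load('w1'),load('top0'),load('side0')
m=black(w1['frame'])
r=np.arange(105,235,3)
L=np.array([[np.flatnonzero(m[y,225:400]).min()+225-.5,y] for y in r]);R=np.array([[np.flatnonzero(m[y,225:400]).max()+225.5,y] for y in r])
c=np.arange(250,375,3)
U=np.array([[x,np.flatnonzero(m[75:265,x]).min()+74.5] for x in c]);D=np.array([[x,np.flatnonzero(m[75:265,x]).max()+75.5] for x in c])
def fit(P,z=.12):
    Q=onz(w1,P,z)[:,:2]; v=cv2.fitLine(Q.astype(np.float32),cv2.DIST_HUBER,0,.001,.001)[:,0]; return v[2:],v[:2]
F={k:fit(P) for k,P in zip('LRUD',(L,R,U,D))}
for k,(p,v) in F.items(): print(k,p,np.degrees(np.arctan2(v[1],v[0]))%180)
X=lambda a,b:(lambda p,v,q,w:p+v*np.linalg.solve(np.c_[v,-w],q-p)[0])(*F[a],*F[b])
C=np.array([X('R','U'),X('R','D'),X('L','D'),X('L','U')]); print(C, np.linalg.norm(np.diff(C,axis=0,append=C[:1]),axis=1))
# rim: bright strip in the wrist view left of ledge; both edges
f=w1['frame'].astype(int); g=((f.min(2)>120)&(f.max(2)-f.min(2)<30))
row=[(y,np.flatnonzero(g[y,205:240])+205) for y in range(90,250,20)]; print([(y,(a.min(),a.max()) if len(a) else None) for y,a in row]); print(f[170,205:245].mean(1).round())
```

```text
L [0.5405 0.0901] 162.2502
R [ 0.4947 -0.0438] 162.43153
U [0.5911 0.0017] 72.283966
D [0.4468 0.0414] 72.13235
[[ 0.5691 -0.0673]
 [ 0.4264 -0.0221]
 [ 0.4698  0.1127]
 [ 0.6121  0.0672]] [0.1497 0.1417 0.1493 0.1412]
[(90, (np.int64(205), np.int64(223))), (110, (np.int64(205), np.int64(225))), (130, (np.int64(205), np.int64(226))), (150, (np.int64(205), np.int64(227))), (170, (np.int64(207), np.int64(229))), (190, (np.int64(207), np.int64(230))), (210, (np.int64(210), np.int64(231))), (230, (np.int64(211), np.int64(232)))]
[114. 123. 198. 192. 190. 187. 187. 187. 189. 194. 192. 188. 188. 189.
 173. 176. 179. 189. 187. 181. 186. 179. 159. 138. 124. 108. 106.  61.
  37.  41.  49.  79.  84.  85.  52.  18.  21.  16.  35.  36.]
```

Run:
```python
from m import *
w1=load('w1');t=load('top0')
f=w1['frame'].astype(int).mean(2)
u=np.array([np.cos(np.radians(72.3)),np.sin(np.radians(72.3))]); n=np.array([-u[1],u[0]])
P=[]
for y in range(110,235,8):
    r=f[y,215:245]; P.append([215+np.flatnonzero(r>145).max()+.5,y])
Q=onz(w1,P,.130)[:,:2]; print('rim x',(Q@u)); print('rear/front black',np.array([[.4977,-.0447],[.541,.09]])@u, 'y line',np.array([[.4977,-.0447],[.541,.09]])@n)
# rear outer (grey border) edge of ledge in w1
for y in(120,170,220): print(f[y,375:400].round())
```

```text
rim x [0.2527 0.2523 0.2527 0.2522 0.2527 0.2522 0.2517 0.2522 0.2526 0.2521
 0.2526 0.2521 0.2525 0.252  0.2525 0.252 ]
rear/front black [0.1087 0.2502] y line [-0.4877 -0.488 ]
[ 35.  34.  31.  33.  32.  34.  36.  35.  37.  37.  27.  78. 127. 123.
 101.  76.  81.  78.  79.  80.  81.  81.  80.  78.  79.]
[ 32.  34.  33.  32.  33.  31.  34.  29.  82. 135. 123. 102.  70.  79.
  82.  81.  81.  83.  82.  82.  83.  79.  82.  80.  80.]
[ 34.  33.  35.  32.  30.  81. 138. 123. 101.  70.  82.  82.  78.  82.
  80.  80.  81.  82.  79.  80.  80.  82.  81.  81.  81.]
```

```bash
cat >> m.py <<'E'
U=np.array([np.cos(np.radians(72.3)),np.sin(np.radians(72.3))]); N=np.array([-U[1],U[0]])
def W(a,b,z): return [*(a*U+b*N),z]
def st(s=''):
    o=get_obs(); p=o['position']; print(s,'t',round(o['time_s'],2),'p',p,'ab',p[:2]@U,p[:2]@N,'F',o['wrist_force'],'Fu',o['wrist_force'][:2]@U,'g',o['gripper_width'],o['grip_force']); return o
E
python3 - <<'E'
from m import *
q=down(111-180)
hand.move_gripper(.045,60)
bot.servo_line([.508,-.357,.2],q,.25)
bot.servo_line([.508,-.357,.105],velocity=.12); st('at')
hand.move_gripper(.0,60); st('grip')
bot.servo_line([.508,-.357,.135],velocity=.06); st('lift')
shot('side','s2.png'); d=shot('wrist','w4.png')
a=np.hstack([cv2.resize(cv2.imread(f'pics/{i}.png'),(400,300),interpolation=cv2.INTER_AREA) for i in('s2','w4')]);cv2.imwrite('pics/g.png',a)
E
```

```text
at t 7.0 p [ 0.5085 -0.3574  0.1058] ab -0.1858767990018733 -0.5930759633266864 F [-0.2546  0.3971  0.3921] Fu 0.3008782546373502 g 0.04508584500430779 0.0
grip t 7.38 p [ 0.5085 -0.3575  0.1059] ab -0.18598032472571657 -0.593167994185759 F [-0.3171 -1.4992  5.3867] Fu -1.5246143574988453 g 0.012734239165241924 59.542338252067566
lift t 8.03 p [ 0.5079 -0.3569  0.135 ] ab -0.18558432543532555 -0.5923381970742453 F [ 0.1054  0.6709 -6.7354] Fu 0.6711460141248506 g 0.012441228091769481 58.48871469497681
```

View pics/g.png

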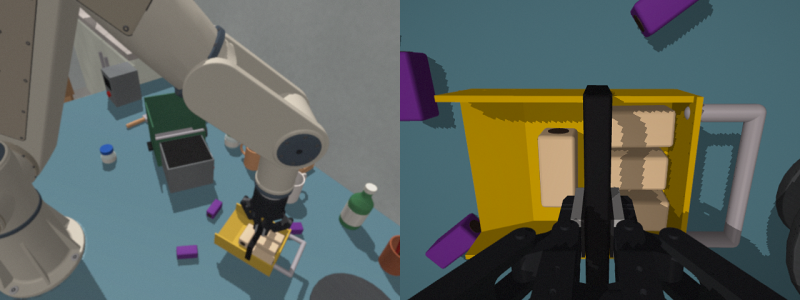

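The tote is gripped, with about 6.7 N hanging on the wrist, and it looks level. I'll carry it to the ledge now.

Run:
```python
from m import *
q=down(72.3-180)
bot.servo_line([.508,-.357,.285],velocity=.15)
bot.servo_line(W(.05,-.488,.285),q,.15); st('behind')
bot.servo_line(W(.194,-.488,.285),velocity=.12)
bot.servo_line(W(.194,-.488,.235),velocity=.08); o=st('above'); F0=o['wrist_force']
bot.servo_line(W(.194,-.488,.2285),velocity=.03); st('low')
a=.194
while a<.216:
    a+=.0015; bot.servo_line(W(a,-.488,.2285),velocity=.03); f=(get_obs()['wrist_force']-F0)[:2]@U
    if f<-5: break
st('pushed %.4f'%a)
z=.2285
while z>.222:
    z-=.001; bot.servo_line(W(a,-.488,z),velocity=.03)
    if (get_obs()['wrist_force']-F0)[2]>4: break
st('down %.4f'%z)
shot('side','s3.png'); shot('wrist','w5.png')
a=np.hstack([cv2.resize(cv2.imread(f'pics/{i}.png'),(400,300),interpolation=cv2.INTER_AREA) for i in('s3','w5')]);cv2.imwrite('pics/g2.png',a)
```

```text
behind t 11.15 p [ 0.4801 -0.1011  0.285 ] ab 0.04967206231399951 -0.4881517475996081 F [-0.7096 -0.8431 -5.5139] Fu -1.0189116029545704 g 0.013028206006574268 58.531349301338196
above t 13.28 p [0.5242 0.0365 0.2353] ab 0.19413164522259846 -0.4882945348764339 F [-0.6876  0.2593 -5.819 ] Fu 0.03800143134014344 g 0.012670337311746889 58.51900935173035
low t 13.64 p [0.5238 0.0364 0.2284] ab 0.19395169690403916 -0.48789657447518525 F [-0.3987 -1.0317 -6.8066] Fu -1.1041218488433913 g 0.012584392611383667 58.51917028427124
pushed 0.2060 t 15.64 p [0.5274 0.0473 0.2285] ab 0.20543064116892834 -0.48799484802731713 F [-1.4264 -5.3736 -4.0865] Fu -5.552890124282008 g 0.013055451262774383 58.72240107013454
down 0.2265 t 16.14 p [0.5273 0.0471 0.2268] ab 0.20519961098696388 -0.48796438297638983 F [-3.0287 -6.0681 -0.3547] Fu -6.7016553951112465 g 0.012403024587098842 59.194557666778564
```

View pics/g2.png

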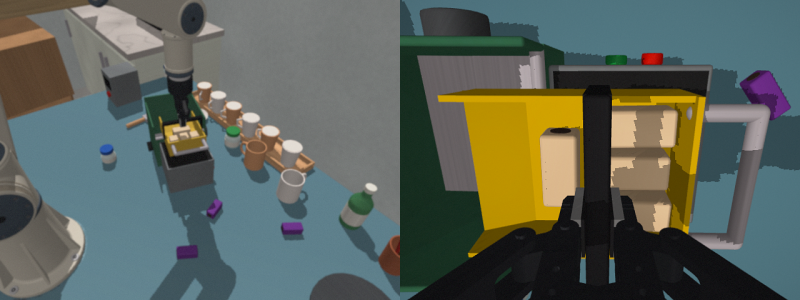

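Contact was at a=0.2055, about 1.5 mm from the estimate. The tote stands on the ledge with its lip over the hopper and all four props inside. I'll release it, then locate the bar.

Run:
```python
from m import *
hand.move_gripper(.045,60); st('open')
bot.servo_line(W(.2055,-.488,.30),velocity=.2)
bot.servo_line(W(.135,-.488,.32),velocity=.25)
w=shot('wrist','w6.png'); st()
q=proj(w,[W(.1005,-.488,.182),W(.2055,-.488,.225)]).astype(int); print(q)
gr=ends(grey(w['frame']),(q[0][0]-14,q[0][1]-75,28,150)); bl=ends(black(w['frame']),(q[1][0]-25,q[1][1]-120,50,240)); print(gr,bl)
for e,z in((gr[0],.188),(bl[0],.230)):
    P=onz(w,e,z)[:,:2]; print(P@U,P@N)
```

```text
open t 16.65 p [0.5279 0.0482 0.2269] ab 0.20639269482276001 -0.4883128293089809 F [ 0.2992  0.1857 -0.3563] Fu 0.2678721514119679 g 0.04521155470711559 0.0
 t 17.66 p [ 0.5055 -0.0197  0.3189] ab 0.1348685930974281 -0.48752677897288266 F [-0.6926 -0.33   -0.5045] Fu -0.5249477461491006 g 0.04501648660841563 0.0
[[366 228]
 [190 250]]
(array([[365.5, 153. ],
       [365.5, 302. ]], dtype=float32), array([[352., 153.],
       [379., 153.],
       [379., 302.],
       [352., 302.]], dtype=float32), 2596.5) (array([[189.5, 130. ],
       [189.5, 369. ]], dtype=float32), array([[165., 130.],
       [214., 130.],
       [214., 369.],
       [165., 369.]], dtype=float32), 6286.5)
[0.1036 0.0997] [-0.5384 -0.4363]
[0.1981 0.2121] [-0.5548 -0.4123]
```

View pics/w6.png

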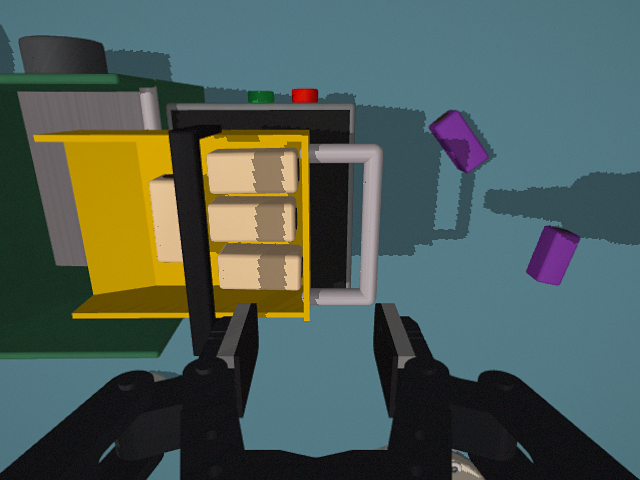

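The bar is at columns 366–371 (a≈0.0995), clear of the jaws, and the tote stands square on the ledge. I'll grip the bar and tip.

```bash
cat >> m.py <<'E'
def bar(th,ar,b,z0):
    "TCP pose when the tote is tipped th degrees about the rim; z0: TCP z when flat"
    t=np.radians(th); x,z=-.156,.0505-.0025*min(th/4,1)
    return W(ar+x*np.cos(t)+z*np.sin(t), b, z0-.0505-x*np.sin(t)+z*np.cos(t))
E
python3 - <<'E'
from m import *
ab=.0995
hand.move_gripper(.034,40)
bot.servo_line(W(ab,-.488,.25),velocity=.25)
bot.servo_line(W(ab,-.488,.184),velocity=.1); st('at bar')
hand.move_gripper(0,40); o=st('grip')
ar=.1005+.156; print([kinematics.solve_ik(bar(t,ar,-.488,.184),down(72.3-180)) is not None for t in(30,60,72)])
for th in range(5,51,5):
    bot.servo_line(bar(th,ar,-.488,.184),velocity=.06)
    f=get_obs()['wrist_force']; print(th,f,f[:2]@U)
    if np.linalg.norm(f)>25: break
st(); shot('wrist','w7.png');shot('side','s7.png');shot('top','t7.png')
a=np.hstack([cv2.resize(cv2.imread(f'pics/{i}.png'),(400,300),interpolation=cv2.INTER_AREA) for i in('s7','w7')]);cv2.imwrite('pics/g3.png',a)
E
```

```text
at bar t 19.2 p [ 0.4957 -0.0535  0.1847] ab 0.09972966019213778 -0.48850341067010605 F [-0.1327  0.0389  0.7142] Fu -0.0033385575268002066 g 0.03388080320526532 0.0
grip t 19.52 p [ 0.4952 -0.0551  0.1849] ab 0.09807708701288664 -0.488534228559262 F [-2.353  -9.9653  4.507 ] Fu -10.2089684720968 g 0.010617551923416315 39.160993695259094
[True, True, True]
5 [ -4.4023 -17.7086   2.9875] -18.20872847332813
10 [ -4.8151 -16.8647   5.5851] -17.530263631147008
15 [ -4.8239 -17.2684   7.5793] -17.917588232067402
20 [ -6.005  -18.7324  10.8675] -19.67137014276604
25 [ -7.7691 -18.0231  13.5227] -19.532015590430866
30 [ -9.1936 -19.4444  16.8092] -21.319070724415237
 t 21.8 p [ 0.5088 -0.0133  0.2554] ab 0.1420628522429009 -0.48876205309337667 F [ -9.1936 -19.4444  16.8092] Fu -21.319070724415237 g 0.010548279462052878 39.38675433397293
```

View pics/g3.png

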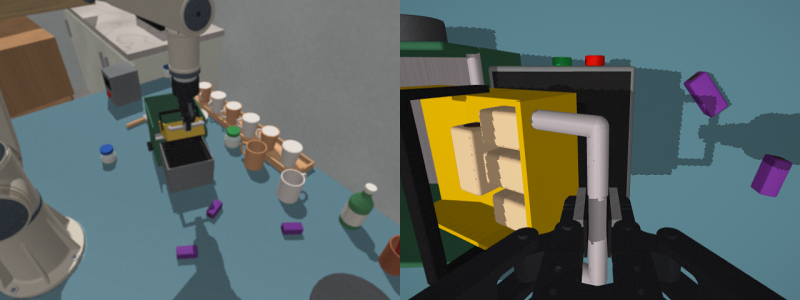

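The arc presses about 20 N into the rim because my centre is a few mm too far forward. I'll add a radial force correction and keep tipping.

```bash
cat >> m.py <<'E'
AR=.253
def tip(th,d,v=.06):
    "one step of the arc with radial offset d; returns corrected d"
    p=np.array(bar(th,AR,-.488,.184)); c=np.array(W(AR,-.488,.1315)); r=(p-c)/np.linalg.norm(p-c)
    bot.servo_line(p+d*r,velocity=v); f=get_obs()['wrist_force']; fr=f@r
    print(th,'F',f,'fr %.1f d %.4f'%(fr,d))
    if np.linalg.norm(f)>45: raise SystemExit('force')
    return float(np.clip(d+(fr-5)*1e-4,-.004,.006))
E
python3 - <<'E'
from m import *
d=0
for th in(30,34,38,42,46,50,54,58,62): d=tip(th,d)
print(d);st(); shot('wrist','w8.png')
d=tip(66,d);d=tip(69,d); bot.dwell(.5); shot('wrist','w9.png');shot('top','t9.png');st(); print(d)
a=np.hstack([cv2.resize(cv2.imread(f'pics/{i}.png'),(400,300),interpolation=cv2.INTER_AREA) for i in('w8','w9')]);cv2.imwrite('pics/g4.png',np.vstack([a,np.hstack([a[:,:400]*0,cv2.resize(cv2.imread('pics/t9.png')[120:300,120:360],(400,300))])]))
E
```

```text
30 F [-2.7104 -8.5836  6.6301] fr 11.0 d 0.0000
34 F [-3.4046 -8.3688  6.391 ] fr 10.6 d 0.0006
38 F [-3.3911 -8.6139  7.3478] fr 11.3 d 0.0012
42 F [-3.1014 -6.5851  7.7084] fr 10.3 d 0.0018
46 F [-3.4824 -5.1445  9.4149] fr 11.1 d 0.0023
50 F [-2.7018 -5.7383 10.4468] fr 12.1 d 0.0029
54 F [-1.9001 -4.8235  8.8118] fr 10.0 d 0.0036
58 F [-1.4658 -3.2141  8.4248] fr 9.0 d 0.0041
62 F [ 0.1369 -3.1676  5.9627] fr 6.4 d 0.0045
0.004677284055017961
 t 24.93 p [0.5325 0.0625 0.2988] ab 0.22140707726667858 -0.4883189046386837 F [ 0.1369 -3.1676  5.9627] Fu -2.975986618070697 g 0.010272253065684623 40.750524401664734
66 F [-0.2624 -1.3928  6.1621] fr 6.3 d 0.0047
69 F [-0.0868 -0.6122  4.5487] fr 4.6 d 0.0048
 t 26.23 p [0.5385 0.0817 0.3013] ab 0.24150106550393519 -0.4881622563280916 F [ 0.1335 -0.9659  3.9708] Fu -0.8795747790837389 g 0.010305261837149932 41.025391817092896
0.004763764742946579
```

View pics/g4.png

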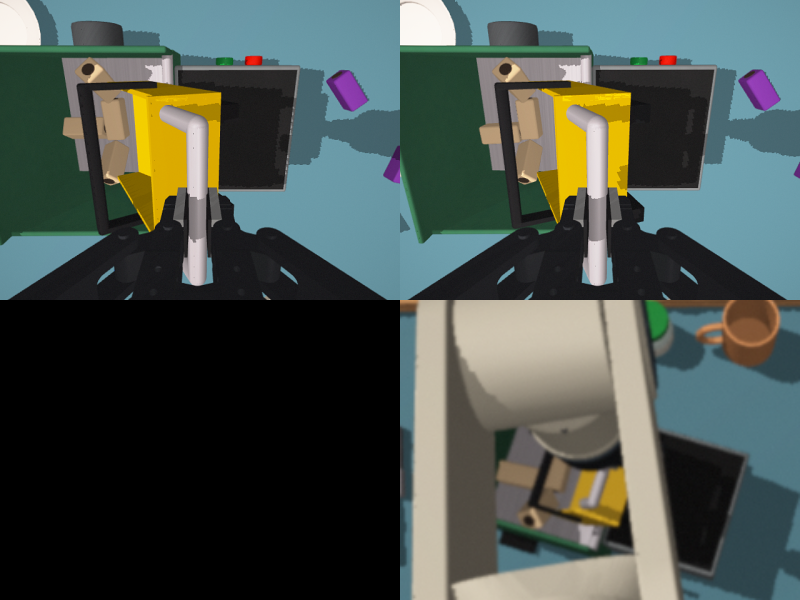

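Four props lie on the hopper floor (four cream blocks, left picture at (90,70), (85,127), (115,118) and (115,160)), and the tote is empty. I'll lower it back.

Run:
```python
from m import *
d=.0047
for th in(64,58,52,46,40,34,28,22,17,12,8,5,3,1.5): d=tip(th,d,.06 if th>10 else .025)
st('near flat'); print(d)
shot('wrist','w10.png')
```

```text
64 F [ 0.3258 -0.0002  4.1876] fr 4.1 d 0.0047
58 F [ 1.0792  2.1744 -0.0958] fr -0.7 d 0.0046
52 F [ 0.7737 -0.4389  0.787 ] fr 0.8 d 0.0040
46 F [ 1.3941 -1.7312  0.9725] fr 1.4 d 0.0036
40 F [-0.5082  0.3758 -0.6749] fr -0.7 d 0.0033
34 F [ 0.2765  1.6012 -1.2514] fr -2.0 d 0.0027
28 F [-0.2034 -1.3563  1.3324] fr 1.9 d 0.0020
22 F [-0.3031  0.0743 -0.3972] fr -0.2 d 0.0017
17 F [0.598  0.4463 0.6831] fr -0.1 d 0.0012
12 F [-0.8929 -4.0809  4.1943] fr 5.7 d 0.0007
8 F [-0.7178 -3.4477  1.7994] fr 3.9 d 0.0007
5 F [-1.4483 -2.5143  0.771 ] fr 2.9 d 0.0006
3 F [-0.4598 -2.5854  1.6811] fr 3.0 d 0.0004
1.5 F [ 0.0607 -2.8969  2.5084] fr 3.4 d 0.0002
near flat t 32.23 p [ 0.4948 -0.0549  0.1871] ab 0.09814751794458791 -0.48802483121144363 F [ 0.0607 -2.8969  2.5084] Fu -2.7412905685340596 g 0.01036107938025304 44.082199931144714
5.337378312824569e-05
```

Run:
```python
from m import *
z=.187
while z>.181:
    z-=.0008; bot.servo_line(W(.0975,-.488,z),velocity=.02); f=get_obs()['wrist_force']; print(round(z,4),f[2],f[:2]@U)
    if f[2]>7: break
st()
hand.move_gripper(.034,40); bot.dwell(.3); st('open')
bot.servo_line(W(.0985,-.488,.30),velocity=.15)
bot.servo_line(W(.08,-.488,.36),velocity=.2); shot('wrist','w11.png')
bot.reach([.30,-.35,.40],down(-40)); bot.dwell(.3)
shot('top','t11.png');shot('side','s11.png'); st()
a=np.hstack([cv2.resize(cv2.imread(f'pics/{i}.png'),(400,300),interpolation=cv2.INTER_AREA) for i in('w11','s11')]);c=cv2.imread('pics/s11.png')[120:300,200:440];e=cv2.imread('pics/t11.png')[60:360,80:480]
cv2.imwrite('pics/g5.png',np.vstack([a,np.hstack([cv2.resize(c,(400,300)),e])]))
```

```text
0.1862 2.062282015122655 -1.1719287696644607
0.1854 1.8031914098198176 -1.0362957595339783
0.1846 9.654561209903363 -2.8096439102798327
 t 33.03 p [ 0.4946 -0.0557  0.1852] ab 0.09733575721495022 -0.48807854234657977 F [-2.6418 -2.1061  9.6546] Fu -2.8096439102798327 g 0.010245176823891968 45.191879868507385
open t 33.69 p [ 0.4945 -0.0555  0.1845] ab 0.09750364556084896 -0.48796937054146844 F [-0.1899  0.5123 -0.0252] Fu 0.43031499009660723 g 0.0337225490525389 0.0
 t 37.18 p [ 0.3002 -0.3499  0.4   ] ab -0.2420624489661077 -0.3923208256496761 F [ 0.0993 -0.5673 -0.1314] Fu -0.5102838853101086 g 0.03376172145621309 0.0
```

View pics/g5.png

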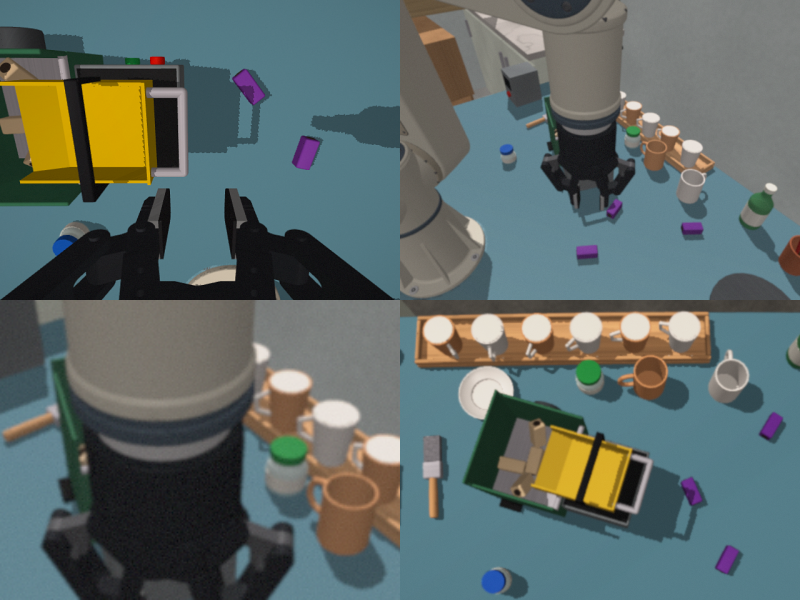

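The tote is empty and stands on the ledge with its lip over the hopper. It touched down at the same bar height as before tipping, so it is flat. The mugs, jars, saucer and brush are where they were, and the robot is clear, so I'm handing in.

```bash
python3 -c "from h import *; print(hand_in())"
```

```text
the job is handed in; nothing more can be done
None
```

The job is handed in at about 37 s of the 72 s: all four props are in the hopper, the empty tote stands flat on the ledge with its lip over the hopper, and nothing else was disturbed.

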